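Pass a moisture tin through the sprung intake gate

TASK

Stand the lidded moisture tin on the loading plate of the intake chute, then push it in with the fingers through the one-way sprung gate and on until it presses the hidden sprung plunger at the back: make the plunger give by about half of its travel and keep it so for about a second, but never drive it to its end. Then ease off a little and lift the fingers out, so that the tin stays inside and the gate swings shut behind it. Handle the chute gently and leave the open tin alone.

Things in the scene. Friction and masses are not known exactly. Their poses are not given: they have to be found in the camera images.
- tin: lidded aluminium moisture tin, the one to pass in: round, 40 mm high, lid 68 mm and body 64 mm across (it meets things as a 64 mm cylinder 36 mm high), 0.11 to 0.22 kg. Origin at the centre of its underside, z up. Starts upright on the table, left of the chute's open end.
- open_tin: similar tin without a lid, 64 mm across, 36 mm high, on the robot's side of the chute; to be left alone. Origin at the centre of its underside.
- chute: intake chute of slippery polished sheet steel, fixed. Origin on the table under the gate line, mid-entry; x is the pushing direction (roughly to the robot's right), y to its left, z up. 3 mm floor plate, x -110 to 200 mm, 108 wide. Flared guides (33 mm high) at x -42 to -15; then walls (inner faces y -36, +36 at the entry and +51 past the gate) and roof, top 50 mm over the table, underside 47.
- load_spot (a point): middle of the open loading plate (chute x -110 to -42), on its top, 3 mm above the table, at chute x -72, y 0: where the centre of the tin's underside should be put. Axes as the chute's.
- slot_end (a point): end of the roof's finger slot, at chute x 122, y 0, 50 mm over the table. The slot is 46 mm wide (y -23 to +23) and open from the entry to here, so that fingers pointing down can follow the tin; the tin is too wide to go in by it. Beyond, the closed hood (same height) hides the plunger. Axes as the chute's.
- gate_hinge (a point): the gate's upright hinge, at chute x 0, y 46, half way up the gate. The gate is a plate 80 mm long, 6 to 40 mm over the table, across the entry when shut. Pushing the tin through takes 1.5 N at first and some 5 to 10 N half way; it presses what passes toward chute -y. It shuts by itself in about 1 s, if the tin's centre is past chute x 108 and the fingers are out.
- gate (a joint): angle of the sprung one-way gate in rad: 0 shut, growing as it swings inward (to chute +x), 1.5 at most. It cannot swing outward: fingers drawn back along the chute may catch on its free edge and jam, so ease back only until the plunger has let go (about 10 mm), then leave straight up through the slot. Fingers deep inside may let it close behind them.
- plunger (a joint): how far the hidden plunger is pressed, m: 0 free, 0.012 its end. Its face (50 mm wide, 9 to 35 mm over the table) looks to chute -x and is somewhere between chute x 146 and 168: feel for it. Gives from 4 N, then 1 N per mm (10 N at half travel). Pressed: over 3 mm (7 N); too far: over 10 mm (14 N). Let go, it pushes the tin back.

How it is judged:
On the way, in this order (a step that is already met when the one before it is completed fails the run):
1. the lidded tin stands released on the loading plate, the gate still shut (x of tin in the frame of chute between -0.11 and -0.04 m and y of tin in the frame of chute between -0.02 and 0.02 m and height (world z) of tin below 0.008 m and angle between tin's own z axis and vertical below 0.1 rad and contact force between the fingers and tin below 0.1 N and value of joint gate below 0.06 rad), for 0.2 s.
2. the tin, upright in the entry, has pushed the gate open (x of tin in the frame of chute between 0 and 0.08 m and angle between tin's own z axis and vertical below 0.15 rad and value of joint gate above 0.4 rad), for 0.05 s.
3. the fingers press the tin against the plunger, which is kept more than 3 mm in for 0.3 s (value of joint plunger above 0.003 m and x of tin in the frame of chute above 0.1 m and contact force between the fingers and tin above 1 N), for 0.3 s.
At the end, for the whole second after the job is handed in: The lidded tin stands upright and at rest on the chute's floor behind the gate (its centre 100 to 145 mm past the gate line), the plunger is released (within 2 mm of free), and the gate is shut to within 0.06 rad (x of tin in the frame of chute between 0.1 and 0.145 m and y of tin in the frame of chute between -0.02 and 0.025 m and height (world z) of tin below 0.008 m and angle between tin's own z axis and vertical below 0.1 rad and linear speed of tin below 0.02 m/s and value of joint gate below 0.06 rad and value of joint plunger below 0.002 m); the robot touches nothing.
It fails at once if the plunger is driven more than 10 mm in (over 14 N) (value of joint plunger above 0.01 m).
It fails at once if the robot presses on the chute or its gate with more than 20 N (contact force between the arm and chute above 20 N).
It fails at once if the fingers press on the chute or its gate with more than 20 N (contact force between the fingers and chute above 20 N).
It fails at once if the open tin is moved by more than 20 mm (distance of open_tin from where it was at the start of the episode above 0.02 m).
It also fails if it takes over 72 s, if anything falls off the work surface, if the arm or the gripper's body presses on something with over 40 N, if the wrist force passes 120 N, or if a joint passes its speed limit or range.

ROBOT

A 6-joint arm with a two-finger parallel gripper is mounted at the origin on the work surface; the furniture and walls round the work are solid. World frame = base frame: x ahead of the robot, y to its left, z up, the work surface at z = 0. Lengths are in m, angles in rad, forces in N, time in s.
With the tool pointing down it reaches from about 0.25 to 0.725 m from the base axis. Payload 4 kg.
Tool frame: the origin (TCP) lies on the front face of the gripper's body, between the roots of the fingers; the fingertips stand 73 mm ahead of it and the grasp point (between the pads) lies 54 mm ahead of it; z points along the fingers, y is the line along which they close (so a half turn about z gives the same grasp; the last joint's range is limited). The gripper opens to 85 mm and grips with 20 to 120 N. Pads are 22 mm wide; open, the fingers measure 114 mm over their backs; the gripper's body (76 mm by 85 mm) begins 54 mm behind the grasp point. The pads swing forward as they close: fully open they stand 13 mm farther back than shut.
Start: joints at [-1.284, 0.241, 0.005, 1.335, 0, 1.571], TCP at [0.141, -0.48, 0.304] pointing down, gripper open.
Joint ranges: [-2.72, 2.72], [-1.05, 1.87], [-1.09, 1.28], [-1.99, 2.15], [-1.42, 1.44], [-3.14, 3.14]. Speed limits (rad/s): [2.79, 2.79, 3.14, 3.14, 3.14, 3.14].

INTERFACE

Orientations are given as a unit quaternion [x, y, z, w].
In Python, from workcell import bot gives the robot as it stands. The module is installed in compiled form; this text tells all that it offers.
- The arm moves only by the tool step_arm, never from a script. Its argument "rows" is a list of rows, each a list of 2 entries, a list of its own where there are three numbers: the shift along the tool's x, y, z in mm, then the turn about the tool's z in degrees. A call has 1 to 12 rows; each row is the pose to reach, as a shift and turn from the pose commanded when the call began, along the tool's axes at that moment; what a row does not reach only later rows make up. A row lasts 1/8 s, in which the tool goes at most 62.5 mm and 10.7 degrees, less where a joint would pass 70% of its speed; a pose out of reach is approached as far as the arm can. A call with a gripper value outside its range is refused whole. "claw" is the gripper's target within -1 to 1 (shut at 1, half-way at 0, fully open at -1), set as the call begins (left out, the last holds). The fingers move at their own pace and stop on an object; the grip force is fixed at half the most. Time passes only in rows, so rows that repeat a pose let the fingers close. It gives the time, the measured TCP pose, the force, the opening and the grip force at its end, in the units of the state.
- bot.get_obs(): the state, without advancing time (a new reading comes with each control period).
- bot.camera(name): name is "scene" or "top" or "wrist"; returns (picture, depth): 400x640x3 uint8, red, green, blue; 400x640 float32, m along the optical axis (not along the pixel's ray), 0 where there is no reading.
- bot.camera_params(name): a dict with "fx", "fy", "cx", "cy" (pixels), "pose" (4x4, takes a point from camera to world coordinates). Camera axes: x right, y up, looking along -z (the intrinsics and any distortion apply to the point x, -y, -z); pixel columns grow to the right and rows downward; lengths in m; the calibration is good to about 2 mm. A picture is of the moment at which its call begins: read the wrist's pose just before it. camera_params takes no time and is no camera call; for the wrist camera it gives the pose at the moment of the call.
- bot.job_done(): hands the job in; it is judged then, once.
Trained networks look in the newest picture that a camera, given by its name, has taken for a name from the list of things; names that differ only in an ending like _2 or _b are one class to them, and where a whole thing is asked for, a point or a joint stands for the part that bears it (a point fixed in the world has none). Each returns a list of dicts, best first, with "score" (0 to 1); they miss things now and then, are a little off and sometimes report something else, mostly with a low value. They report only what shows in the picture. A call takes as long as a camera call.
- bot.trace(target, camera): "pixels" (400x640 bool, what is visible of it) and "uv" ([column, row] in pixels, amid what is visible of it).
The state is a dict: "clock": time; "joint_pos": joint angles; "joint_vel": joint speeds; "tau": joint torques, N m; "eef_pos": TCP position; "tool_rot": TCP orientation; "ft_force": force on the tool from outside, world axes, zero at the start; "ft_torque": the same for the moment, N m; "grip_width": finger opening in m; "grasp_force": force on a finger pad.
Only numpy, scipy, OpenCV 4.12 (cv2) and the standard library are available. Lean on these libraries where they do the work, as an engineer would, in place of code of your own. Each camera call takes 0.05 s, during which the arm holds its last target. There are 200 camera calls.

## Working session

There is one attempt and no reset: what is moved stays moved. The work goes in short steps, Python scripts to look and compute and a tool call to move; the robot and the scene stay as the last step left them, time stands still between calls to the robot, and variables do not carry over. Pictures are saved under pics/ and viewed, at most 10 in all, crops included, and the job is handed in when it is done.

Besides the shell and the picture viewer there is one more tool, called after "Request:" by a JSON object that holds its "api" and its "payload", one argument or row to a line. step_arm: Moves the arm, as the interface text tells. Its arguments: {"type":"object","properties":{"rows":{"type":"array"},"claw":{"type":"number"}},"required":["rows"]}

```bash
mkdir -p pics
cat > h.py <<'E'
import numpy as np, cv2
from workcell import bot
def cloud(cam,depth,P):
    v,u=np.mgrid[0:400,0:640]
    x=(u-P['cx'])/P['fx']*depth; y=(v-P['cy'])/P['fy']*depth
    T=np.array(P['pose'])
    return np.stack([x,-y,-depth],-1)@T[:3,:3].T+T[:3,3]
def snap(cam):
    P=bot.camera_params(cam); im,d=bot.camera(cam); return im,d,cloud(cam,d,P),P
E
python3 - <<'E'
from h import *
o=bot.get_obs(); print({k:np.round(v,3) for k,v in o.items()})
ims=[]
for c in ('top','scene'):
    im,d,X,P=snap(c); print(c,np.round(P['pose'],3).tolist(),P['fx'],[k for k in P])
    np.savez(c,im=im,X=X,d=d)
    for n in ('tin','open_tin','chute','load_spot','slot_end','gate_hinge','gate'):
        try:
            for r in bot.trace(n,c)[:2]:
                m=r['pixels']&(d>0); q=X[m]; print(c,n,round(r['score'],2),np.round(r['uv']),m.sum(),np.round(np.median(q,0),3),np.round(np.percentile(q,[2,98],axis=0),3).tolist())
        except Exception as e: print(c,n,e)
    ims.append(im)
cv2.imwrite('pics/a.png',cv2.resize(ims[0][:,:,::-1],(800,500)));cv2.imwrite('pics/b.png',cv2.resize(ims[1][:,:,::-1],(800,500)))
E
```

```text
{'clock': np.float64(0.0), 'joint_pos': array([-1.284,  0.241,  0.004,  1.335,  0.   ,  1.571]), 'joint_vel': array([-0.001, -0.001, -0.001, -0.002,  0.   ,  0.   ]), 'tau': array([ 0.0000e+00, -3.7232e+01,  2.5241e+01,  1.7000e-02,  0.0000e+00,
        0.0000e+00]), 'eef_pos': array([ 0.141, -0.479,  0.303]), 'tool_rot': array([ 0.99 ,  0.143, -0.   , -0.001]), 'ft_force': array([-0.515,  0.392, -0.355]), 'ft_torque': array([ 0.02 ,  0.05 , -0.017]), 'grasp_force': np.float64(0.0), 'grip_width': np.float64(0.086)}
top [[0.16, 0.964, -0.21, 0.253], [-0.987, 0.157, -0.029, 0.101], [0.005, 0.212, 0.977, 1.087], [0.0, 0.0, 0.0, 1.0]] 482.9563413446027 ['fx', 'fy', 'cx', 'cy', 'pose']
top tin 0.97 [259. 163.] 787 [0.543 0.272 0.038] [[0.513, 0.243, -0.002], [0.578, 0.307, 0.043]]
top open_tin 0.88 [362. 250.] 662 [0.391 0.009 0.011] [[0.36, -0.019, 0.004], [0.419, 0.038, 0.036]]
top chute 0.95 [370. 193.] 6573 [0.512 0.012 0.008] [[0.46, -0.128, -0.001], [0.563, 0.167, 0.053]]
top load_spot 0.73 [368. 194.] 6764 [0.512 0.013 0.007] [[0.46, -0.128, -0.001], [0.565, 0.168, 0.053]]
top slot
[... 377 characters left out ...]
ene tin 0.9 [258. 239.] 928 [0.537 0.284 0.037] [[0.513, 0.245, 0.001], [0.575, 0.306, 0.04]]
scene open_tin 0.95 [375. 198.] 520 [0.392 0.001 0.021] [[0.36, -0.023, 0.005], [0.421, 0.04, 0.036]]
scene chute 0.72 [323. 191.] 3832 [0.517 0.041 0.013] [[0.462, -0.125, 0.0], [0.563, 0.169, 0.05]]
scene load_spot 0.97 [325. 187.] 3977 [0.517 0.043 0.012] [[0.462, -0.126, -0.0], [0.565, 0.172, 0.05]]
scene slot_end 0.93 [323. 188.] 3797 [0.518 0.043 0.013] [[0.463, -0.123, 0.0], [0.563, 0.169, 0.05]]
scene gate_hinge 0.69 [323. 187.] 4020 [0.518 0.04  0.012] [[0.461, -0.13, -0.0], [0.57, 0.17, 0.05]]
scene gate 0.7 [313. 194.] 265 [0.516 0.066 0.023] [[0.486, 0.063, 0.005], [0.549, 0.069, 0.039]]
```

View pics/a.png

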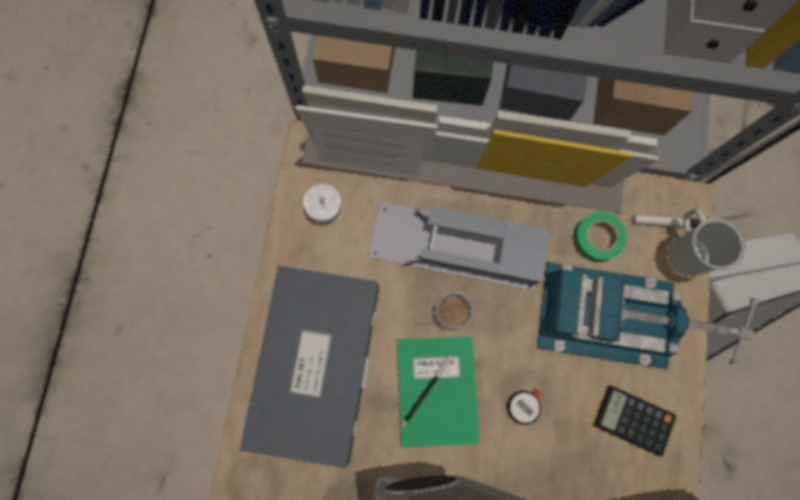

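View pics/b.png

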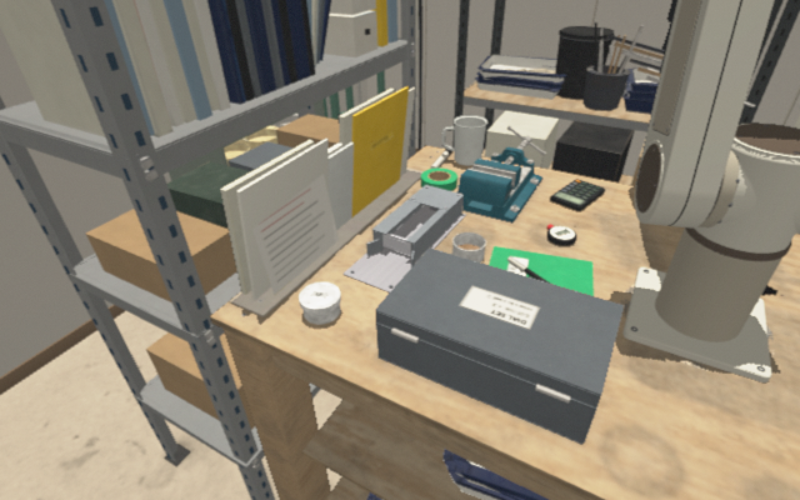

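The top view shows the lidded tin at (322,203), the chute from (375,205) to (545,285) and the open tin at (452,310). A file box and a bookshelf stand nearby. Next I'll fit the chute's frame and check clearances.

Run:
```python
from h import *
from scipy.spatial import cKDTree
from scipy.optimize import minimize
allm=[];tins=[]
for c in ('top','scene'):
    im,d,X,P=snap(c)
    r=bot.trace('chute',c)[0]; m=r['pixels']&(d>0); m=cv2.erode(m.astype(np.uint8),np.ones((2,2)))>0
    q=X[m]; q=q[(q[:,2]>-.004)&(q[:,2]<.06)]
    rect=cv2.minAreaRect(q[:,:2].astype(np.float32)); print(c,'rect',rect)
    roof=q[(q[:,2]>.044)]; print(c,'roof z',np.median(roof[:,2]),len(roof),cv2.minAreaRect(roof[:,:2].astype(np.float32)))
    cc=roof[:,:2]-roof[:,:2].mean(0); w,v=np.linalg.eigh(cc.T@cc); print('roof dir',v[:,1],np.degrees(np.arctan2(*v[::-1,1])))
    for n in ('tin','open_tin'):
        r=bot.trace(n,c)[0]; m=r['pixels']&(d>0); q=X[m]
        t=q[(q[:,2]>.032)&(q[:,2]<.05)]; (a,R)=cv2.minEnclosingCircle(t[:,:2].astype(np.float32)); print(c,n,np.round(a,4),round(R,4),np.round(np.median(t,0),4))
    # obstacles height map
    A=X.reshape(-1,3)[(d>0).ravel()]
    for x0,x1,y0,y1 in [(.58,.62,-.15,.35),(.62,.66,-.15,.35),(.66,.7,-.15,.35),(.7,.8,-.15,.35),(.25,.5,.15,.42)]:
        s=A[(A[:,0]>x0)&(A[:,0]<x1)&(A[:,1]>y0)&(A[:,1]<y1)]
        if len(s): print(c,(x0,x1,y0,y1),np.round(np.percentile(s[:,2],[5,50,95,100]),3),len(s))
```

```text
top rect ((0.5091205835342407, 0.019075632095336914), (0.309139221906662, 0.10917457938194275), 86.55722045898438)
top roof z 0.04926433187329082 2709 ((0.5119773745536804, -0.02735017240047455), (0.2154332399368286, 0.09376512467861176), 87.85037994384766)
roof dir [0.08473992 0.9964031 ] 85.1389306653018
top tin [0.5447 0.2733] 0.0344 [0.5435 0.273  0.0387]
top open_tin [0.3899 0.0098] 0.0319 [0.384  0.0075 0.0348]
top (0.58, 0.62, -0.15, 0.35) [-0.004 -0.001  0.003  0.008] 3393
top (0.62, 0.66, -0.15, 0.35) [0.002 0.108 0.227 0.244] 10299
top (0.66, 0.7, -0.15, 0.35) [0.004 0.198 0.233 0.238] 3915
top (0.7, 0.8, -0.15, 0.35) [0.242 0.279 0.343 0.376] 11412
top (0.25, 0.5, 0.15, 0.42) [-0.003  0.098  0.103  0.107] 10555
scene rect ((0.5100109577178955, 0.01656608283519745), (0.31949812173843384, 0.10645359754562378), 87.1379165649414)
scene roof z 0.04867507291738815 1050 ((0.5129848122596741, -0.02635212242603302), (0.21357853710651398, 0.09394650906324387), 87.81588745117188)
roof dir [0.07544443 0.99715001] 85.67324150012107
scene tin [0.5458 0.273 ] 0.035 [0.542  0.2771 0.038 ]
scene open_tin [0.3903 0.0094] 0.0323 [0.3838 0.0276 0.0339]
scene (0.58, 0.62, -0.15, 0.35) [-0.594 -0.226  0.     0.002] 3749
scene (0.62, 0.66, -0.15, 0.35) [0.003 0.116 0.221 0.241] 11385
scene (0.66, 0.7, -0.15, 0.35) [-0.001  0.118  0.228  0.233] 2944
scene (0.7, 0.8, -0.15, 0.35) [-0.001  0.337  0.44   0.468] 19207
scene (0.25, 0.5, 0.15, 0.42) [-0.362 -0.001  0.1    0.102] 20298
```

Run:
```python
from h import *
for c in ('top','scene'):
    D=np.load(c+'.npz'); X=D['X'];d=D['d']; A=X.reshape(-1,3)[(d>0).ravel()]
    s=A[(A[:,2]>.085)&(A[:,2]<.115)&(A[:,0]<.56)&(A[:,0]>.2)&(A[:,1]>.1)&(A[:,1]<.45)]
    r=cv2.minAreaRect(s[:,:2].astype(np.float32)); print(c,np.round(cv2.boxPoints(r),3).tolist(),np.percentile(s[:,0],99.5))
    # chute corners: loading plate edge points
    s=A[(A[:,0]>.56)&(A[:,0]<.66)&(A[:,2]>.02)&(A[:,1]>-.1)&(A[:,1]<.35)&(A[:,2]<.25)]; print('books min x',np.percentile(s[:,0],[0,1,5]))
T=np.array(bot.camera_params('wrist')['pose']);o=bot.get_obs()
from scipy.spatial.transform import Rotation as R
Rt=R.from_quat(o['tool_rot']).as_matrix(); print('tool',np.round(Rt,3).tolist(),'cam in tool',np.round(Rt.T@(T[:3,3]-o['eef_pos']),3),np.round(Rt.T@T[:3,:3],2).tolist())
g=np.array([.545,.273]); e=o['eef_pos']
for yaw in (-93.2,): 
    print('tool delta to above tin', Rt.T@(np.r_[g,e[2]]-e), 'tool y ang', np.degrees(np.arctan2(Rt[1,1],Rt[0,1])))
```

```text
top [[0.20000000298023224, 0.13899999856948853], [0.4090000092983246, 0.13899999856948853], [0.4090000092983246, 0.31700000166893005], [0.20000000298023224, 0.31700000166893005]] 0.4074115576464635
books min x [0.56002363 0.56269936 0.62785413]
scene [[0.20000000298023224, 0.1459999978542328], [0.4099999964237213, 0.1459999978542328], [0.4099999964237213, 0.31700000166893005], [0.20000000298023224, 0.3179999887943268]] 0.40818404993804136
books min x [0.56001261 0.56417575 0.62935821]
tool [[0.959, 0.283, 0.0], [0.283, -0.959, -0.0], [0.0, 0.0, -1.0]] cam in tool [ 0.074  0.    -0.072] [[-0.0, 0.96, 0.29], [1.0, 0.0, 0.0], [0.0, 0.29, -0.96]]
tool delta to above tin [ 5.99993183e-01 -6.07652583e-01 -1.32001043e-06] tool y ang -73.56544953018432
```

Request:
{"api": "step_arm", "payload": {
  "rows": [
    [[45,-39,0],-10],
    [[90,-77,0],-20],
    [[136,-116,0],-30],
    [[181,-155,0],-40],
    [[226,-194,0],-50],
    [[271,-232,0],-60],
    [[317,-271,0],-70],
    [[362,-310,0],-80],
    [[407,-348,0],-90],
    [[452,-387,0],-100],
    [[498,-425,0],-110],
    [[543,-464,0],-120]
  ],
  "claw": -1
}}

```text
clock: 2.7
eef_pos: [0.5319, 0.1209, 0.304]
tool_rot: [0.368, 0.93, 0.0, 0.0]
ft_force: [1.6, -0.7, 0.3]
grip_width: 0.0854
grasp_force: 0.0
```

Request:
{"api": "step_arm", "payload": {
  "rows": [
    [[0,0,0],-10],
    [[0,0,0],-20],
    [[0,0,0],-30],
    [[0,0,0],-40.4],
    [[0,0,0],-40.4]
  ]
}}

```text
clock: 3.32
eef_pos: [0.531, 0.1191, 0.3039]
tool_rot: [0.029, 1.0, -0.0, -0.0]
ft_force: [0.1, 0.8, -0.5]
grip_width: 0.0856
grasp_force: 0.0
```

```bash
cat >> h.py <<'E'
from scipy.spatial.transform import Rotation as R
def tool():
    o=bot.get_obs(); return o,R.from_quat(o['tool_rot']).as_matrix()
E
python3 - <<'E'
from h import *
o,Rt=tool(); print({k:np.round(v,3) for k,v in o.items()}, np.round(Rt,3).tolist())
im,d,X,P=snap('wrist'); np.savez('w1',im=im,X=X,d=d)
cv2.imwrite('pics/c.png',im[:,:,::-1])
for n in ('tin','open_tin','chute'):
    for r in bot.trace(n,'wrist')[:1]:
        m=r['pixels']&(d>0); q=X[m]; print(n,round(r['score'],2),m.sum())
        if n=='chute':
            q=q[(q[:,2]>-.004)&(q[:,2]<.06)]; print(cv2.minAreaRect(q[:,:2].astype(np.float32)))
            roof=q[q[:,2]>.044]; print('roof',np.median(roof[:,2]),cv2.minAreaRect(roof[:,:2].astype(np.float32)))
        else:
            t=q[(q[:,2]>.03)&(q[:,2]<.05)]; print(n,cv2.minEnclosingCircle(t[:,:2].astype(np.float32)),np.median(t,0))
E
```

```text
{'clock': np.float64(3.325), 'joint_pos': array([ 0.221,  0.329,  0.125,  1.367, -0.   ,  0.278]), 'joint_vel': array([-0.001, -0.003, -0.   ,  0.001, -0.   ,  0.046]), 'tau': array([ 2.8000e-02, -4.1606e+01,  2.5432e+01,  1.0000e-03,  1.0000e-03,
       -3.6800e-01]), 'eef_pos': array([0.531, 0.119, 0.304]), 'tool_rot': array([ 0.029,  1.   , -0.   , -0.   ]), 'ft_force': array([ 0.147,  0.842, -0.501]), 'ft_torque': array([-0.094,  0.009, -0.041]), 'grasp_force': np.float64(0.0), 'grip_width': np.float64(0.086)} [[-0.998, 0.057, -0.0], [0.057, 0.998, -0.0], [0.0, -0.0, -1.0]]
tin 0.61 2618
tin ((0.5462449193000793, 0.2718845009803772), 0.03418825566768646) [0.54414588 0.26986128 0.04067608]
open_tin 0.79 3293
open_tin ((0.3906688392162323, 0.007943900302052498), 0.03218618407845497) [ 0.38412614 -0.00219507  0.03635161]
chute 0.82 22286
((0.5194350481033325, -0.0015790462493896484), (0.35246309638023376, 0.12283354252576828), 88.2118911743164)
roof 0.05163084412814839 ((0.5144481062889099, -0.029130518436431885), (0.21551232039928436, 0.0951308161020279), 87.53539276123047)
```

View pics/c.png

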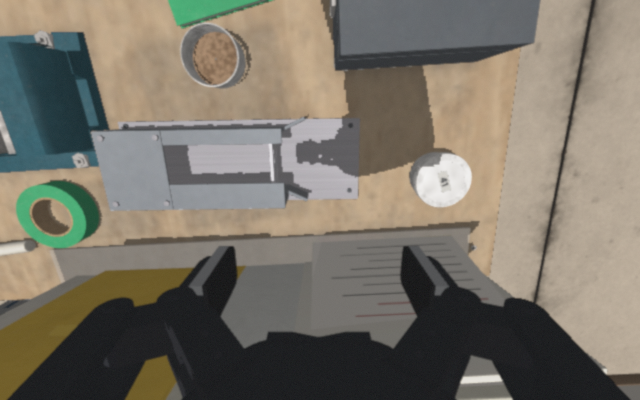

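The wrist view shows the chute from (105,120) to (358,200), its slot at (165–283, 145–184), the tin at (441,178) and the open tin at (212,55). I'll refine the chute frame from the slot outline and the hood end.

Run:
```python
from h import *
from scipy.optimize import minimize
o,Rt=tool()
for c in ('w1','top'):
    D=np.load(c+'.npz'); X=D['X'];d=D['d']
    P=bot.camera_params('wrist' if c=='w1' else 'top'); C=np.array(P['pose'])[:3,3]
    zr={'w1':.0516,'top':.0493}[c]
    k=(zr-C[2])/(X[...,2]-C[2]+1e-9); Q=C[:2]+(X[...,:2]-C[:2])*k[...,None]   # rays at roof plane
    ok=d>0; lab=(abs(X[...,2]-zr)<.006)
    sel=ok&(abs(Q[...,0]-.51)<.09)&(abs(Q[...,1]+.02)<.2); q=Q[sel]; l=lab[sel]
    def cost(p):
        ex=np.array([-np.sin(p[2]),-np.cos(p[2])]); ey=np.array([np.cos(p[2]),-np.sin(p[2])]);ey=np.array([-ex[1],ex[0]])
        e=q-p[:2]; x=e@ex*1e3; y=e@ey*1e3
        s=lambda a,w=1.5: 1/(1+np.exp(-np.clip(a/w,-30,30)))
        slot=s(np.minimum(23-abs(y),122-x))
        hood=s(200-x)
        m=hood*(1-slot); w=(x>5)&(x<230)&(abs(y)<35)
        return np.sum(w*(m-l)**2)/w.sum()
    best=min((minimize(cost,[.512+a,.063+b,.056+t],method='Nelder-Mead',options=dict(initial_simplex=np.array([.512+a,.063+b,.056+t])+np.array([[0,0,0],[.005,0,0],[0,.006,0],[0,0,.02]]),xatol=1e-5,fatol=1e-7)) for a in(-.003,.003) for b in (-.004,.004) for t in (-.01,.01)),key=lambda r:r.fun)
    p=best.x; print(c,best.fun,np.round(p,4))
    ex=np.array([-np.sin(p[2]),-np.cos(p[2])]);ey=np.array([-ex[1],ex[0]])
    print('load',p[:2]-.072*ex,'slot_end',p[:2]+.122*ex)
    # plate end and sides at plane z=.003
    A=X[ok]; e=A[:,:2]-p[:2]
    xs=e@ex; ys=e@ey
    s=(abs(A[:,2]-zr)<.004)&(xs>.13)&(xs<.19); print('hood y range',np.percentile(ys[s],[.5,99.5]),'hood end',np.percentile(xs[(abs(A[:,2]-zr)<.004)&(abs(ys)<.03)],99.5))
e,_=tool(); print(Rt.T@(np.r_[.546,.2723,0]-np.r_[e['eef_pos'][:2],0]))
```

```text
w1 0.025189313972424927 [0.5097 0.0645 0.0253]
load [0.51152068 0.13651672] slot_end [ 0.50661564 -0.05742126]
hood y range [-0.04122975  0.15307117] hood end 0.21517101093971955
top 0.018628607288065428 [0.5091 0.0656 0.0349]
load [0.51156683 0.13760105] slot_end [ 0.50479435 -0.05628071]
hood y range [-0.0403858   0.15435109] hood end 0.4425970743947895
[-6.22551422e-03  1.53870280e-01 -2.47340481e-06]
```

Run:
```python
from h import *
for c in ('w1','top'):
    D=np.load(c+'.npz'); X=D['X'];d=D['d']
    P=bot.camera_params('wrist' if c=='w1' else 'top'); C=np.array(P['pose'])[:3,3]
    zr={'w1':.0516,'top':.0493}[c]
    k=(zr-C[2])/(X[...,2]-C[2]+1e-9); Q=C[:2]+(X[...,:2]-C[:2])*k[...,None]
    lab=(abs(X[...,2]-zr)<.006)&(d>0)&(abs(Q[...,0]-.51)<.075)&(Q[...,1]>-.14)&(Q[...,1]<.08)
    rows={'lo':[], 'slo':[], 'shi':[], 'hi':[]}
    for y in np.arange(-.12,.052,.004):
        s=lab&(abs(Q[...,1]-y)<.003); xs=np.sort(Q[...,0][s])
        if len(xs)<10: continue
        rows['lo'].append((y,xs[1])); rows['hi'].append((y,xs[-2]))
        g=np.diff(xs); i=g.argmax()
        if g[i]>.03: rows['slo'].append((y,xs[i])); rows['shi'].append((y,xs[i+1]))
    for n,r in rows.items():
        r=np.array(r); keep=np.ones(len(r),bool)
        for _ in range(4):
            f=np.polyfit(r[keep,0],r[keep,1],1); res=r[:,1]-np.polyval(f,r[:,0]); keep=abs(res)<max(.0015,2*np.median(abs(res)))
        print(c,n,len(r),keep.sum(),'slope',f[0].round(4),'x at y=0',f[1].round(4),'res',res[keep].std().round(5), 'y range',r[:,0].min(),r[:,0].max())
# plate colour edges in wrist image (Canny-free): show crop
D=np.load('w1.npz'); im=D['im'][100:220,85:375]
cv2.imwrite('pics/d.png',cv2.resize(im[:,:,::-1],None,fx=2.7,fy=2.7,interpolation=cv2.INTER_CUBIC))
```

```text
w1 lo 43 43 slope 0.0426 x at y=0 0.4683 res 0.00029 y range -0.12 0.048000000000000154
w1 slo 26 26 slope 0.0418 x at y=0 0.4846 res 0.00035 y range -0.051999999999999935 0.048000000000000154
w1 shi 26 26 slope 0.0426 x at y=0 0.5311 res 0.00031 y range -0.051999999999999935 0.048000000000000154
w1 hi 43 43 slope 0.0433 x at y=0 0.5624 res 0.00037 y range -0.12 0.048000000000000154
top lo 43 43 slope 0.0433 x at y=0 0.4671 res 0.00052 y range -0.12 0.048000000000000154
top slo 26 26 slope 0.0422 x at y=0 0.4831 res 0.00048 y range -0.051999999999999935 0.048000000000000154
top shi 26 26 slope 0.0418 x at y=0 0.5302 res 0.00045 y range -0.051999999999999935 0.048000000000000154
top hi 43 43 slope 0.0428 x at y=0 0.5604 res 0.00056 y range -0.12 0.048000000000000154
```

View pics/d.png

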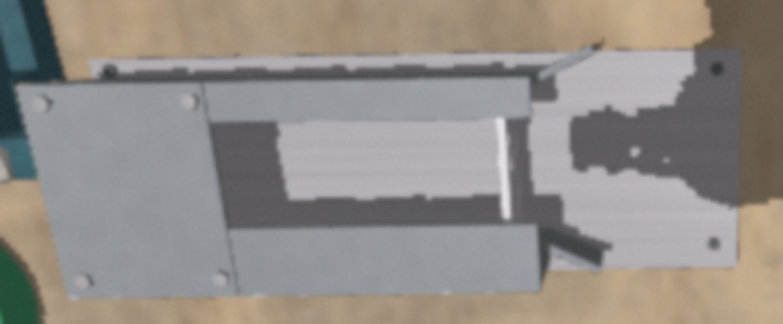

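The crop shows the roof, slot, gate (white line at x≈503) and flared guides clearly. All four edges agree on an angle of 0.0425 rad. I'll measure the fingertip reach from the wrist cloud, then go above the tin.

Run:
```python
from h import *
D=np.load('w1.npz'); A=D['X'][D['d']>0]; o,Rt=tool()
q=(A-o['eef_pos'])@Rt
q=q[(abs(q[:,0])<.06)&(abs(q[:,1])<.09)&(q[:,2]>0.0)&(q[:,2]<.1)]
print(len(q))
for a in np.arange(0,.1,.01):
    s=q[(q[:,2]>=a)&(q[:,2]<a+.01)]
    for sg in (1,-1):
        t=s[s[:,1]*sg>0]
        if len(t): print(round(a,2),sg,np.round(np.percentile(t,[1,99],axis=0),3).tolist(),len(t))
print(np.percentile(q[:,2],[99,99.9,100]))
```

```text
15265
0.0 1 [[-0.011, 0.039, 0.0], [0.014, 0.073, 0.01]] 4545
0.0 -1 [[-0.011, -0.073, 0.0], [0.014, -0.039, 0.01]] 4548
0.01 1 [[0.005, 0.042, 0.01], [0.014, 0.072, 0.02]] 843
0.01 -1 [[0.005, -0.071, 0.01], [0.014, -0.042, 0.02]] 845
0.02 1 [[-0.007, 0.042, 0.02], [0.012, 0.056, 0.03]] 754
0.02 -1 [[-0.008, -0.056, 0.02], [0.011, -0.042, 0.03]] 742
0.03 1 [[-0.011, 0.042, 0.03], [0.011, 0.056, 0.04]] 691
0.03 -1 [[-0.01, -0.056, 0.03], [0.011, -0.042, 0.04]] 683
0.04 1 [[-0.011, 0.042, 0.04], [0.011, 0.056, 0.05]] 545
0.04 -1 [[-0.011, -0.056, 0.04], [0.011, -0.042, 0.05]] 562
0.05 1 [[-0.011, 0.042, 0.05], [0.011, 0.054, 0.058]] 260
0.05 -1 [[-0.011, -0.053, 0.05], [0.011, -0.042, 0.058]] 247
[0.05450735 0.05761432 0.0583714 ]
```

Request:
{"api": "step_arm", "payload": {
  "rows": [
    [[-2,40,30],-0.8],
    [[-4,90,60],-0.8],
    [[-6,135,90],-0.8],
    [[-6,154,120],-0.8],
    [[-6,154,120],-0.8]
  ],
  "claw": -1
}}

```text
clock: 4.15
eef_pos: [0.5437, 0.2732, 0.1807]
tool_rot: [0.02, 1.0, -0.001, -0.003]
ft_force: [-0.1, -0.6, 0.2]
grip_width: 0.0856
grasp_force: 0.0
```

Request:
{"api": "step_arm", "payload": {
  "rows": [
    [[-1,-1,30],0],
    [[-1,-1,60],0],
    [[-1,-1,85],0],
    [[-1,-1,100],0],
    [[-1,-1,107],0],
    [[-1,-1,107],0]
  ]
}}

```text
clock: 4.9
eef_pos: [0.5468, 0.2713, 0.0774]
tool_rot: [0.021, 1.0, 0.0, 0.0]
ft_force: [0.3, -0.6, 0.6]
grip_width: 0.0851
grasp_force: 0.0
```

Request:
{"api": "step_arm", "payload": {
  "rows": [
    [[0,0,0],0],
    [[0,0,0],0],
    [[0,0,0],0],
    [[0,0,0],0],
    [[0,0,0],0]
  ],
  "claw": 1
}}

```text
clock: 5.52
eef_pos: [0.5475, 0.2721, 0.0786]
tool_rot: [0.021, 1.0, 0.001, 0.001]
ft_force: [-0.0, 1.2, 6.8]
grip_width: 0.0605
grasp_force: 65.8
```

Request:
{"api": "step_arm", "payload": {
  "rows": [
    [[0,0,-10],0],
    [[0,0,-25],0],
    [[0,0,-40],0],
    [[0,0,-40],0],
    [[0,0,-40],0]
  ]
}}

```text
clock: 6.15
eef_pos: [0.5464, 0.2714, 0.1169]
tool_rot: [0.021, 1.0, -0.0, -0.0]
ft_force: [0.3, 0.1, -1.6]
grip_width: 0.0608
grasp_force: 65.3
```

Run:
```python
from h import *
o,Rt=tool(); print(o['eef_pos'],o['ft_force'],o['grip_width'],o['grasp_force'])
im,d,X,P=snap('wrist'); r=bot.trace('tin','wrist'); 
for k in r[:1]:
    q=(X[k['pixels']&(d>0)]-o['eef_pos'])@Rt; print(k['score'],np.round(np.percentile(q,[1,50,99],axis=0),4).tolist())
    t=q[q[:,2]<np.percentile(q[:,2],30)+.003]; print(cv2.minEnclosingCircle(t[:,:2].astype(np.float32)))
    n=t-t.mean(0); print('normal',np.linalg.svd(n,full_matrices=False)[2][2])
cv2.imwrite('pics/e.png',im[:,:,::-1])
```

```text
[0.5463514  0.27139547 0.11692083] [ 0.292594    0.05336245 -1.61686923] 0.060788259401236194 65.31083791865967
0.61 [[-0.0263, -0.0292, 0.0362], [0.0082, -0.0001, 0.0379], [0.0345, 0.0293, 0.0691]]
((0.0011914200149476528, 0.0004299667780287564), 0.034211669117212296)
normal [ 0.00595687 -0.00109705 -0.99998166]
```

View pics/e.png

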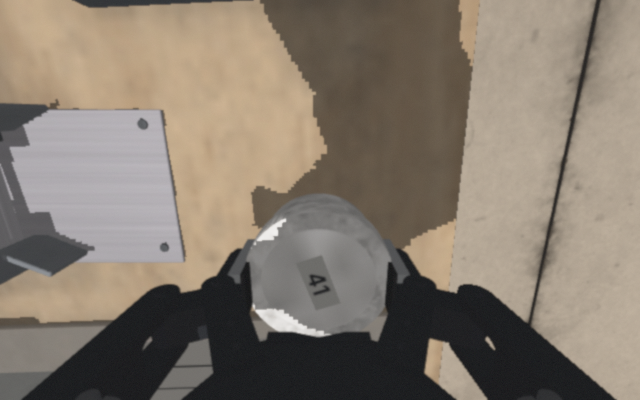

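The tin is held upright and centred; label "41" is at (318,285). Carrying it to the loading plate.

Request:
{"api": "step_arm", "payload": {
  "rows": [
    [[6,-30,-5],0],
    [[13,-65,-5],0],
    [[20,-100,-5],0],
    [[26,-132,-5],0],
    [[26,-132,-5],0],
    [[26,-132,-2],0]
  ]
}}

```text
clock: 7.0
eef_pos: [0.5155, 0.141, 0.1189]
tool_rot: [0.021, 1.0, 0.0, 0.0]
ft_force: [0.9, 0.3, -2.0]
grip_width: 0.0607
grasp_force: 65.6
```

Run:
```python
from h import *
o,Rt=tool(); print(o['eef_pos'],o['ft_force'])
im,d,X,P=snap('wrist')
cv2.imwrite('pics/f.png',im[:,:,::-1])
# plate end: project plate corners predicted into image
T=np.linalg.inv(P['pose'])
O=np.array([.5102,.065]);ex=np.array([-.0425,-.9991]);ey=np.array([.9991,-.0425])
for x,y,z in [(-.11,-.054,.003),(-.11,.054,.003),(0,-.023,.05),(.122,-.023,.05)]:
    p=T[:3,:3]@np.r_[O+x*ex+y*ey,z]+T[:3,3]; print(x,y,p[0]/-p[2]*P['fx']+P['cx'],-p[1]/-p[2]*P['fy']+P['cy'])
```

```text
[0.51548533 0.14096276 0.11888952] [ 0.88038182  0.32996121 -2.04370272]
-0.11 -0.054 369.71308978320116 140.43461302786133
-0.11 0.054 362.25051006114796 282.9636333816741
0 -0.023 174.49936789963456 208.4516807420322
0.122 -0.023 -56.14854135357632 208.50815163669787
```

View pics/f.png

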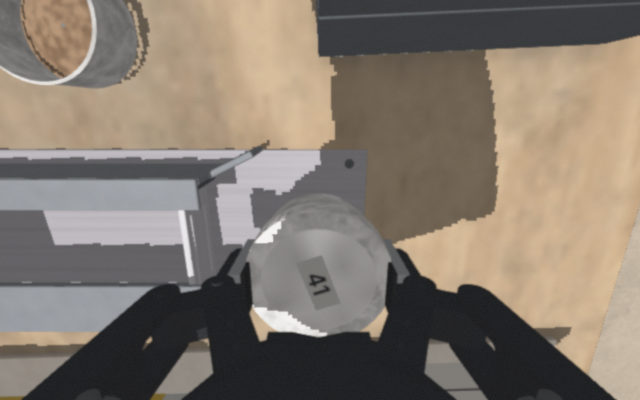

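The plate corner shows at (367,150), the slot edge lies at row 208 as predicted, and the open tin is clear. Lowering.

Request:
{"api": "step_arm", "payload": {
  "rows": [
    [[1,0,12],0],
    [[1,0,24],0],
    [[1,0,32],0],
    [[1,0,36],0],
    [[1,0,38],0],
    [[1,0,38],0]
  ]
}}

```text
clock: 7.8
eef_pos: [0.5144, 0.1408, 0.0816]
tool_rot: [0.021, 1.0, 0.0, 0.0]
ft_force: [-1.1, 0.3, 2.7]
grip_width: 0.0612
grasp_force: 65.8
```

Request:
{"api": "step_arm", "payload": {
  "rows": [
    [[0,0,0],0],
    [[0,0,0],0],
    [[0,0,0],0],
    [[0,0,0],0]
  ],
  "claw": -0.8
}}

```text
clock: 8.3
eef_pos: [0.5141, 0.1407, 0.0809]
tool_rot: [0.021, 1.0, 0.0, 0.0]
ft_force: [0.2, 0.0, 1.0]
grip_width: 0.0764
grasp_force: 0.0
```

Request:
{"api": "step_arm", "payload": {
  "rows": [
    [[0,0,-20],0],
    [[0,0,-45],0],
    [[0,20,-70],0],
    [[0,60,-70],0],
    [[0,60,-70],0],
    [[0,60,-70],0]
  ]
}}

```text
clock: 9.05
eef_pos: [0.516, 0.2004, 0.1505]
tool_rot: [0.02, 1.0, -0.0, -0.0]
ft_force: [-0.3, -0.3, 0.1]
grip_width: 0.0768
grasp_force: 0.0
```

Request:
{"api": "step_arm", "payload": {
  "rows": [
    [[0,0,0],0],
    [[0,0,0],0],
    [[0,0,0],0],
    [[0,0,0],0],
    [[0,0,0],0],
    [[0,0,0],0]
  ],
  "claw": 1
}}

```text
clock: 9.8
eef_pos: [0.5165, 0.2006, 0.1509]
tool_rot: [0.021, 1.0, 0.0, -0.0]
ft_force: [0.3, -0.5, 0.8]
grip_width: -0.0001
grasp_force: 0.0
```

Run:
```python
from h import *
o,Rt=tool(); print(o['eef_pos'],o['ft_force'],o['grip_width'])
O=np.array([.5102,.065]);ex=np.array([-.0425,-.9991]);ey=np.array([.9991,-.0425])
im,d,X,P=snap('wrist'); cv2.imwrite('pics/g.png',im[:,:,::-1])
for k in bot.trace('tin','wrist')[:2]:
    q=X[k['pixels']&(d>0)]; t=q[q[:,2]>.035]
    c,r=cv2.minEnclosingCircle(t[:,:2].astype(np.float32)); c=np.array(c); print(k['score'],c,r,'chute',(c-O)@ex,(c-O)@ey,np.median(t[:,2]))
A=X[d>0]; q=(A-o['eef_pos'])@Rt; q=q[(abs(q[:,0])<.03)&(abs(q[:,1])<.06)&(q[:,2]>0.0)&(q[:,2]<.09)]
for a in np.arange(0,.09,.01):
    t=q[(q[:,2]>=a)&(q[:,2]<a+.01)]
    if len(t): print(round(a,2),np.round(np.percentile(t,[1,99],axis=0),3).tolist(),len(t))
print(q[:,2].max())
```

```text
[0.51652552 0.20063677 0.15089494] [ 0.32844152 -0.53702423  0.82277097] -0.00012548036413881803
0.7 [0.5136438  0.14129764] 0.034537628293037415 chute -0.07637533209323882 0.00019805215852738712 0.04366112208476877
0.0 [[-0.008, -0.046, 0.0], [0.017, 0.047, 0.01]] 4988
0.01 [[-0.008, -0.038, 0.01], [0.013, 0.038, 0.02]] 5356
0.02 [[-0.008, -0.032, 0.02], [0.014, 0.032, 0.029]] 2011
0.03 [[-0.011, -0.012, 0.03], [0.012, 0.013, 0.04]] 730
0.04 [[0.006, -0.013, 0.04], [0.011, 0.013, 0.05]] 590
0.05 [[0.006, -0.013, 0.05], [0.011, 0.013, 0.06]] 486
0.06 [[0.006, -0.012, 0.06], [0.011, 0.012, 0.067]] 226
0.06747437569242436
```

View pics/g.png

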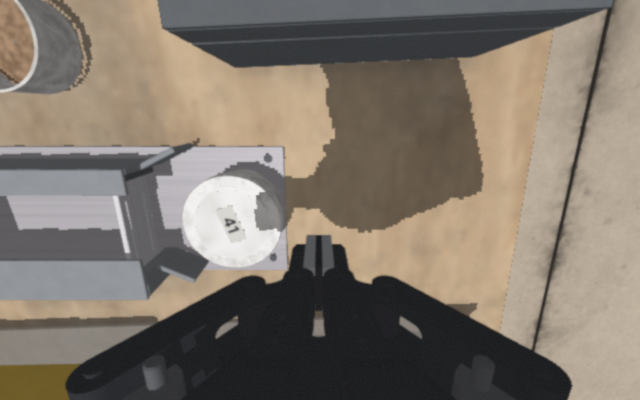

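The fingers are shut at (320,250) behind the tin, which stands at chute (−76, 0) mm. Descending, then pushing.

Request:
{"api": "step_arm", "payload": {
  "rows": [
    [[0,0,25],0],
    [[0,0,45],0],
    [[0,0,57],0],
    [[0,0,61],0],
    [[0,-6,61],0],
    [[0,-12,61],0],
    [[0,-18,61],0],
    [[0,-25,61],0],
    [[0,-32,61],0],
    [[0,-39,61],0],
    [[0,-46,61],0],
    [[0,-46,61],0]
  ]
}}

```text
clock: 11.4
eef_pos: [0.5144, 0.1539, 0.0898]
tool_rot: [0.021, 1.0, -0.0, -0.0]
ft_force: [-0.6, 0.4, -0.4]
grip_width: -0.0
grasp_force: 0.0
```

```bash
cat > st.py <<'E'
from h import *
o,Rt=tool(); O=np.array([.5102,.065]);ex=np.array([-.0425,-.9991]);ey=np.array([.9991,-.0425])
e=o['eef_pos'][:2]-O; print('t',o['clock'],'tcp chute',(e@[ex[0],ex[1]]*1e3).round(1),(e@ey*1e3).round(1),'z',o['eef_pos'][2].round(4),'F chute',(o['ft_force'][:2]@ex).round(2),(o['ft_force'][:2]@ey).round(2),o['ft_force'][2].round(2))
E
python3 st.py
```

```text
t 11.4 tcp chute -89.0 0.4 z 0.0898 F chute -0.38 -0.59 -0.41
```

Request:
{"api": "step_arm", "payload": {
  "rows": [
    [[0,-6,0],0],
    [[0,-12,0],0],
    [[0,-18,0],0],
    [[0,-24,0],0],
    [[0,-30,0],0],
    [[0,-36,0],0],
    [[0,-42,0],0]
  ]
}}

```text
clock: 12.28
eef_pos: [0.5124, 0.1128, 0.0898]
tool_rot: [0.02, 1.0, 0.001, -0.001]
ft_force: [-2.0, 5.3, 0.2]
grip_width: -0.0002
grasp_force: 2.5
```

```bash
python3 st.py
```

```text
t 12.275 tcp chute -47.9 0.2 z 0.0898 F chute -5.26 -2.27 0.22
```

Request:
{"api": "step_arm", "payload": {
  "rows": [
    [[0,-6,0],0],
    [[0,-12,0],0],
    [[0,-18,0],0],
    [[0,-24,0],0],
    [[0,-30,0],0],
    [[0,-36,0],0],
    [[0,-42,0],0]
  ]
}}

```text
clock: 13.15
eef_pos: [0.5112, 0.0702, 0.0899]
tool_rot: [0.021, 1.0, -0.0, 0.0]
ft_force: [0.7, 2.7, -0.2]
grip_width: 0.0001
grasp_force: 1.8
```

```bash
python3 st.py
python3 - <<'E'
from h import *
im,d=bot.camera('wrist'); cv2.imwrite('pics/i.png',im[:,:,::-1])
E
```

```text
t 13.15 tcp chute -5.2 0.8 z 0.0899 F chute -2.72 0.6 -0.19
```

View pics/i.png

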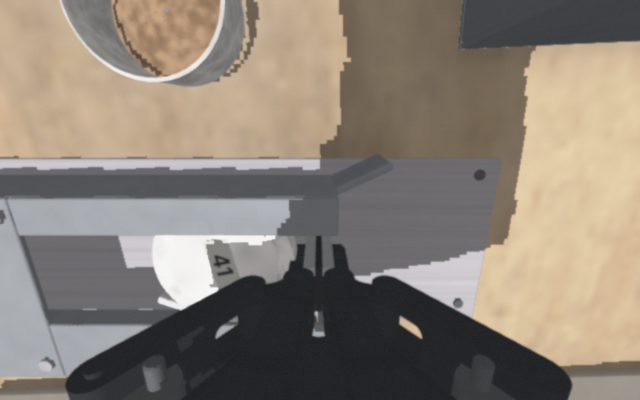

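The tin is inside at (225,262) with the gate swung open behind it. Continuing.

Request:
{"api": "step_arm", "payload": {
  "rows": [
    [[0,-6,0],0],
    [[0,-12,0],0],
    [[0,-18,0],0],
    [[0,-24,0],0],
    [[0,-30,0],0],
    [[0,-36,0],0],
    [[0,-42,0],0],
    [[0,-48,0],0],
    [[0,-54,0],0],
    [[0,-60,0],0],
    [[0,-60,0],0]
  ]
}}

```text
clock: 14.58
eef_pos: [0.5076, 0.0102, 0.0896]
tool_rot: [0.021, 1.0, -0.0, -0.001]
ft_force: [-3.6, 0.5, 0.4]
grip_width: -0.0
grasp_force: 1.1
```

```bash
python3 st.py
```

```text
t 14.575 tcp chute 54.9 -0.3 z 0.0896 F chute -0.34 -3.65 0.4
```

Request:
{"api": "step_arm", "payload": {
  "rows": [
    [[0,-4,0],0],
    [[0,-8,0],0],
    [[0,-12,0],0],
    [[0,-14,0],0],
    [[0,-14,0],0]
  ]
}}

```text
clock: 15.2
eef_pos: [0.5078, -0.0037, 0.0898]
tool_rot: [0.021, 1.0, -0.0, -0.0]
ft_force: [-2.2, -0.2, 0.1]
grip_width: 0.0003
grasp_force: 1.2
```

Request:
{"api": "step_arm", "payload": {
  "rows": [
    [[0,-1,0],0],
    [[0,-2,0],0],
    [[0,-3,0],0],
    [[0,-3,0],0]
  ]
}}

```text
clock: 15.7
eef_pos: [0.508, -0.0063, 0.0899]
tool_rot: [0.021, 1.0, -0.0, -0.0]
ft_force: [-2.4, 2.0, -0.7]
grip_width: -0.0001
grasp_force: 1.1
```

Request:
{"api": "step_arm", "payload": {
  "rows": [
    [[0,-1,0],0],
    [[0,-2,0],0],
    [[0,-3,0],0],
    [[0,-3,0],0]
  ]
}}

```text
clock: 16.2
eef_pos: [0.5079, -0.0093, 0.09]
tool_rot: [0.021, 1.0, -0.0, 0.0]
ft_force: [-2.4, 1.3, -0.8]
grip_width: 0.0002
grasp_force: 1.1
```

Request:
{"api": "step_arm", "payload": {
  "rows": [
    [[0,-1,0],0],
    [[0,-2,0],0],
    [[0,-3,0],0],
    [[0,-3,0],0]
  ]
}}

```text
clock: 16.7
eef_pos: [0.5077, -0.0123, 0.0899]
tool_rot: [0.021, 1.0, -0.0, 0.0]
ft_force: [-1.8, 1.2, 0.3]
grip_width: 0.0001
grasp_force: 1.2
```

Request:
{"api": "step_arm", "payload": {
  "rows": [
    [[0,-1,0],0],
    [[0,-2,0],0],
    [[0,-3,0],0],
    [[0,-3,0],0]
  ]
}}

```text
clock: 17.2
eef_pos: [0.5076, -0.0153, 0.0899]
tool_rot: [0.021, 1.0, -0.0, 0.0]
ft_force: [-2.2, 1.0, -0.4]
grip_width: 0.0
grasp_force: 1.1
```

Request:
{"api": "step_arm", "payload": {
  "rows": [
    [[0,-1,0],0],
    [[0,-2,0],0],
    [[0,-3,0],0],
    [[0,-3,0],0]
  ]
}}

```text
clock: 17.7
eef_pos: [0.5074, -0.0183, 0.0899]
tool_rot: [0.021, 1.0, -0.0, -0.0]
ft_force: [-1.4, 1.8, 0.6]
grip_width: -0.0001
grasp_force: 1.1
```

Request:
{"api": "step_arm", "payload": {
  "rows": [
    [[0,-1,0],0],
    [[0,-2,0],0],
    [[0,-2,0],0]
  ]
}}

```text
clock: 18.08
eef_pos: [0.5082, -0.0206, 0.0902]
tool_rot: [0.021, 1.0, -0.0, 0.001]
ft_force: [0.2, -0.8, -0.4]
grip_width: -0.0002
grasp_force: 0.0
```

Request:
{"api": "step_arm", "payload": {
  "rows": [
    [[0,-1,0],0],
    [[0,-2,0],0],
    [[0,-2,0],0]
  ]
}}

```text
clock: 18.45
eef_pos: [0.5076, -0.0223, 0.0901]
tool_rot: [0.021, 1.0, -0.0, 0.0]
ft_force: [0.2, -0.2, -0.5]
grip_width: -0.0003
grasp_force: 0.1
```

Request:
{"api": "step_arm", "payload": {
  "rows": [
    [[0,-1,0],0],
    [[0,-2,0],0],
    [[0,-2,0],0]
  ]
}}

```text
clock: 18.82
eef_pos: [0.5072, -0.0242, 0.0899]
tool_rot: [0.021, 1.0, -0.0, -0.0]
ft_force: [0.4, 0.3, 0.6]
grip_width: -0.0001
grasp_force: 0.2
```

Request:
{"api": "step_arm", "payload": {
  "rows": [
    [[0,-1,0],0],
    [[0,-2,0],0],
    [[0,-2,0],0]
  ]
}}

```text
clock: 19.2
eef_pos: [0.5071, -0.0263, 0.0899]
tool_rot: [0.021, 1.0, -0.0, -0.0]
ft_force: [0.7, -0.3, -0.2]
grip_width: -0.0
grasp_force: 0.2
```

Request:
{"api": "step_arm", "payload": {
  "rows": [
    [[0,-1,0],0],
    [[0,-2,0],0],
    [[0,-2,0],0]
  ]
}}

```text
clock: 19.58
eef_pos: [0.507, -0.028, 0.0899]
tool_rot: [0.021, 1.0, 0.0, -0.0]
ft_force: [0.7, 1.6, -0.4]
grip_width: -0.0
grasp_force: 0.7
```

Request:
{"api": "step_arm", "payload": {
  "rows": [
    [[0,-1,0],0],
    [[0,-1,0],0]
  ]
}}

```text
clock: 19.82
eef_pos: [0.507, -0.0285, 0.0899]
tool_rot: [0.02, 1.0, 0.001, -0.0]
ft_force: [0.2, 4.7, 0.7]
grip_width: 0.0001
grasp_force: 2.5
```

Request:
{"api": "step_arm", "payload": {
  "rows": [
    [[0,-1,0],0],
    [[0,-1,0],0]
  ]
}}

```text
clock: 20.08
eef_pos: [0.507, -0.0294, 0.0899]
tool_rot: [0.02, 1.0, 0.001, -0.0]
ft_force: [0.2, 5.5, 0.5]
grip_width: 0.0004
grasp_force: 2.7
```

Request:
{"api": "step_arm", "payload": {
  "rows": [
    [[0,-1,0],0],
    [[0,-2,0],0],
    [[0,-3,0],0],
    [[0,-3,0],0]
  ]
}}

```text
clock: 20.58
eef_pos: [0.5068, -0.0318, 0.0899]
tool_rot: [0.02, 1.0, 0.002, -0.0]
ft_force: [-0.5, 6.9, 0.8]
grip_width: -0.0002
grasp_force: 3.8
```

Request:
{"api": "step_arm", "payload": {
  "rows": [
    [[0,-1,0],0],
    [[0,-2,0],0],
    [[0,-2,0],0]
  ]
}}

```text
clock: 20.95
eef_pos: [0.5068, -0.0333, 0.09]
tool_rot: [0.02, 1.0, 0.002, -0.0]
ft_force: [-0.5, 9.8, 1.4]
grip_width: 0.0001
grasp_force: 4.5
```

Request:
{"api": "step_arm", "payload": {
  "rows": [
    [[0,-0.5,0],0],
    [[0,-0.5,0],0],
    [[0,-0.5,0],0],
    [[0,-0.5,0],0],
    [[0,-0.5,0],0],
    [[0,-0.5,0],0],
    [[0,-0.5,0],0],
    [[0,-0.5,0],0],
    [[0,-0.5,0],0],
    [[0,-0.5,0],0]
  ]
}}

```text
clock: 22.2
eef_pos: [0.5067, -0.0336, 0.09]
tool_rot: [0.02, 1.0, 0.002, -0.0]
ft_force: [0.0, 10.0, 1.8]
grip_width: 0.0
grasp_force: 4.8
```

Request:
{"api": "step_arm", "payload": {
  "rows": [
    [[0,1,0],0],
    [[0,2,0],0],
    [[0,3,0],0],
    [[0,4,0],0],
    [[0,5,0],0],
    [[0,6,0],0],
    [[0,7,0],0],
    [[0,8,0],0],
    [[0,9,0],0],
    [[0,10,0],0],
    [[0,10,0],0]
  ]
}}

```text
clock: 23.58
eef_pos: [0.5071, -0.026, 0.0899]
tool_rot: [0.021, 1.0, -0.0, -0.0]
ft_force: [0.0, -1.4, -0.3]
grip_width: -0.0005
grasp_force: 0.0
```

Request:
{"api": "step_arm", "payload": {
  "rows": [
    [[0,0,-10],0],
    [[0,0,-25],0],
    [[0,0,-45],0],
    [[0,0,-70],0],
    [[0,0,-100],0],
    [[0,0,-130],0],
    [[0,30,-160],0],
    [[0,60,-160],0],
    [[0,60,-160],0],
    [[0,60,-160],0]
  ]
}}

```text
clock: 24.82
eef_pos: [0.5095, 0.034, 0.2504]
tool_rot: [0.021, 1.0, -0.0, 0.0]
ft_force: [-0.8, 0.3, 0.4]
grip_width: -0.0
grasp_force: 0.0
```

Run:
```python
from h import *
o,Rt=tool(); print(o['eef_pos'],o['ft_force'])
O=np.array([.5102,.065]);ex=np.array([-.0425,-.9991]);ey=np.array([.9991,-.0425])
im,d,X,P=snap('wrist'); cv2.imwrite('pics/j.png',im[:,:,::-1])
for n in ('tin','gate'):
  for k in bot.trace(n,'wrist')[:1]:
    q=X[k['pixels']&(d>0)]; t=q[q[:,2]>.03]; e=t[:,:2]-O
    print(n,k['score'],k['uv'],np.round(np.percentile(e@ex,[2,50,98]),3),np.round(np.percentile(e@ey,[2,98]),3),np.median(t[:,2]))
```

```text
[0.50946323 0.03403128 0.25040756] [-0.7598376   0.32249034  0.38585199]
tin 0.94 [235.8, 186.9] [0.104 0.115 0.125] [-0.02   0.021] 0.04345625541882375
gate 0.81 [347.0, 187.2] [-0.001  0.002  0.004] [-0.019  0.026] 0.041190533124958795
```

View pics/j.png

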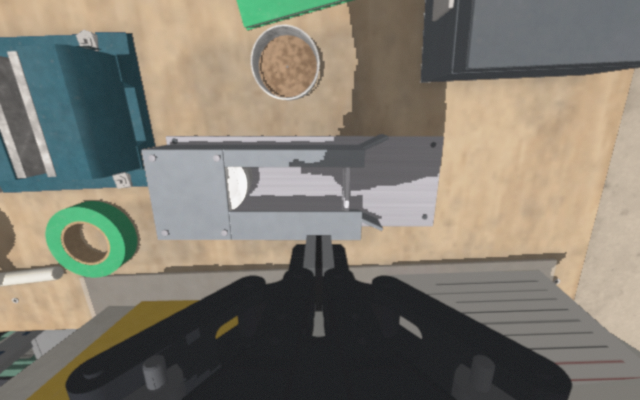

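The tin's rear shows under the hood edge at (236,187), which puts its centre about 137 mm past the gate. The gate is shut at (347,187), and nothing touches the robot.

```bash
python3 -c "
from workcell import bot
print(bot.job_done())"
```

```text
the job is handed in; nothing more can be done
None
```

I handed the job in at about 25 s; no verdict came back. The tin is inside with its centre about 137 mm past the gate line. The plunger was held at about half its travel (about 10 N) for over a second and then released, the gate is shut, and the open tin was left alone.

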